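# Fit the loose knob on the hob's D-shaft and keep it pressed

## Task

One control of the small two-burner table hob has lost its knob. Pick up the loose black knob, turn it so that the flat in its socket (opposite the white pointer) matches the flat of the bare brass D-shaft, push it fully home on the shaft, then press knob and shaft all the way down against the spring. Finish while still gripping the knob and holding it down; do not shift the matchbox, pepper mill, salt shaker, kitchen timer or espresso cup.

Things in the scene. Friction and masses are not known exactly. Their poses are not given: they have to be found in the camera images.
- knob: Loose black hob knob, 35 to 70 g, upright on the worktop right of the hob. Origin: centre of its underside; z up; the white pointer line is at its +x end. Round hub 44 mm in diameter, z = 0 to 17 mm. In the underside a D-shaped blind socket 14 mm deep, 16 mm in diameter, its flat 4.8 mm from the axis on the -x side (opposite the pointer), mouth chamfered; about 1 mm clearance on the shaft.
- knob_bar (a point): Centre of the upright grip bar on the knob's hub, 31 mm above the underside, on the axis; axes as the knob's. The bar is 14 mm thick (y), 42 mm long (x), from 17 to 45 mm above the underside. Grip it across its two flat sides, fingertips just above the hub.
- stem_tip (a point): Centre of the top of the bare brass D-shaft, 72 mm above the worktop, 24 mm above its bezel; goes down with the shaft. Vertical, 14 mm in diameter, flat 4 mm from the axis facing this frame's -x; z up. The top 4 mm taper to 8.4 mm. It does not turn. Knob home: knob axes parallel to these (pointer along +x), knob origin 14 mm below this point.
- stem (a joint): How far the shaft is pressed down, m: 0 free (up), 0.008 at its stop. A spring resists it: 3 N to start, 11 N at the stop.
- hob: Fixed steel table hob with two burners, 280 mm deep (x) by 320 mm wide (y). Origin: centre of its underside. Deck top at z = 45 mm. Two controls on the deck 95 mm in front (-x) of the origin, 80 mm to the left and right (y = +80 and -80 mm): one has its knob, the other is the bare shaft, either way round. Pan supports behind rise to 76 mm. Behind hangs a wall cabinet, underside 0.47 m up, door handles to x = 0.57 m (world): keep the wrist in front of it.
- fitted_knob: The other control of the hob, with an identical knob already on it, fixed; origin on the deck, centre; top 58 mm above the deck; its pointer is along +x. Not to be used.
- matchbox: Matchbox, 37 x 56 x 16 mm, near the front edge of the worktop; leave alone.
- pepper_mill: Wooden pepper mill, 58 mm diameter, 170 mm tall, upright, behind and right; leave alone.
- salt_shaker: Salt shaker with grey top, 44 mm diameter, 90 mm tall; leave alone.
- timer: Round red and white kitchen timer, 64 mm diameter, 47 mm tall, on the right; leave alone.
- cup: White espresso cup, 60 x 84 x 49 mm, at the front right; leave alone.
Mind the look-alikes: they are no part of the job. Leave any green or turquoise look-alike of the knob alone.

How it is judged:
By the outcome, as a careful person would: the job done as asked, in the order asked, and still so for the second after the job is handed in, while the arm keeps its last pose, push and grip.
It also fails if it takes over 42 s, if anything falls off the work surface, if the arm or the gripper's body presses on something with over 40 N, if the wrist force passes 120 N, or if a joint passes its speed limit or range.

## Robot

A 6-joint arm with a two-finger parallel gripper is mounted at the origin on a cart in front of the work surface, level with it; the furniture and walls round the work are solid. World frame = base frame: x ahead of the robot, y to its left, z up, the work surface at z = 0. Lengths are in m, angles in degrees, forces in N, time in s.
With the tool pointing down it reaches from about 0.35 to 0.85 m from the base axis. Payload 8.1 kg.
Tool frame: the origin (TCP) lies on the centre line of the jaws, within the pads' length; the fingertips stand 8 mm ahead of it and the grasp point (between the pads) lies 11 mm behind it; z points along the fingers, y is the line along which they close (so a half turn about z gives the same grasp; the last joint's range is limited). The gripper opens to 93 mm and grips with 3 to 60 N. Pads are 15 mm wide; open, the fingers measure 128 mm over their backs; the gripper's body (75 mm by 188 mm) begins 65 mm behind the grasp point.
Start: joints at [64.148, 7.471, 85.268, -0, 87.261, -4.893], TCP at [0.215, 0.56, 0.227] pointing down, gripper open.
Joint ranges: [-169.43, 169.43], [-51.17, 129.36], [1.28, 143.12], [-76.62, 256.62], [0, 156.53], [-152.29, 152.29]. Speed limits (degrees/s): [136.94, 136.94, 159.86, 180, 180, 180].

## Interface

Orientations are given as [roll, pitch, yaw] about the fixed x, y, z axes, in that order (R = Rz(yaw) Ry(pitch) Rx(roll)).
In Python, from station import telemetry, get_image, camera_params, job gives the robot as it stands. The module is installed in compiled form; this text tells all that it offers.
- The arm moves only by the tool carry_out, never from a script. Its argument "increments" is one flat list of numbers, 7 for each row, row after row: the shift along the tool's x, y, z in mm, then the turn, a rotation vector about the tool's x, y, z in degrees, then the gripper command: -1 is shut, 1 is fully open, values between are in proportion. In form: [tx, ty, tz, ax, ay, az, gripper, tx, ty, tz, ax, ay, az, gripper, ...]. A call has exactly 5 rows; each row shifts and turns the commanded pose from where the row before left it, along the tool's axes as they then stand; what a row does not reach is not made up. A row lasts 1/10 s, in which the tool goes at most 50 mm and 8.59 degrees, less where a joint would pass 70% of its speed; a pose out of reach is approached as far as the arm can. A call is refused whole if a number of a shift passes 50 or a number of a turn 8.59, either way. A call with a gripper value outside its range is refused whole. The fingers move at their own pace and stop on an object; "grip_force" is the grip in N (left out, the last holds). Time passes only in rows, so rows that do not move let the fingers close, or fill a call up. It gives the time, the measured TCP pose, the force, the opening and the grip force at its end, in the units of the state.
- telemetry.get_state(): the state, without advancing time (a new reading comes with each control period).
- get_image(name): name is "scene" or "top"; returns the picture (480x640x3 uint8, red, green, blue); there is no depth.
- camera_params(name): a dict with "fovy" (degrees; the focal length in pixels is half the picture's height over the tangent of half this angle, whatever the lens; pixels are square), "cx", "cy" (the principal point, pixels), "R" (3x3) and "t" (3): a world point X has camera coordinates R X + t. Camera axes: x right, y down, z forward; pixel columns grow to the right and rows downward; lengths in m; the calibration is good to about 2 mm. A picture is of the moment at which its call begins. camera_params takes no time and is no camera call.
- job.sign_off(): hands the job in; it is judged then, once.
The state is a dict: "t": time; "q": joint angles; "joint_vel": joint speeds; "joint_efforts": joint torques, N m; "eef_pos": TCP position; "orientation": TCP orientation; "force": force on the tool from outside, world axes, zero at the start; "ft_torque": the same for the moment, N m; "grip_width": finger opening in m; "grasp_force": force on a finger pad.
Only numpy, scipy, OpenCV 4.12 (cv2) and the standard library are available. Lean on these libraries where they do the work, as an engineer would, in place of code of your own. Each camera call takes 0.05 s, during which the arm holds its last target. There are 200 camera calls.

## Working session

There is one attempt and no reset: what is moved stays moved. The work goes in short steps, Python scripts to look and compute and a tool call to move; the robot and the scene stay as the last step left them, time stands still between calls to the robot, and variables do not carry over. Pictures are saved under pics/ and viewed, at most 10 in all, crops included, and the job is handed in when it is done.

Besides the shell and the picture viewer there is one more tool, called after "Request:" by a JSON object that holds its "fn" and its "kwargs". carry_out: Moves the arm, as the interface text tells. Its arguments: {"type":"object","properties":{"increments":{"type":"array"},"grip_force":{"type":"number"}},"required":["increments"]}

```bash
mkdir -p pics; python3 - <<'E'
from station import telemetry,get_image,camera_params
import cv2
for n in("scene","top"):
    cv2.imwrite(f"pics/{n}0.png",get_image(n)[:,:,::-1]); print(n,camera_params(n))
s=telemetry.get_state();print(s)
E
```

```text
scene {'fovy': 51.318095656897455, 'cx': 310.03284142368074, 'cy': 236.29959227649047, 'R': array([[-0.84832487, -0.52946535,  0.00337146],
       [-0.38517726,  0.61274822, -0.69005659],
       [ 0.36329519, -0.58669077, -0.72374757]]), 't': array([0.27498095, 0.40135728, 0.63144817])}
top {'fovy': 52.72893718844936, 'cx': 316.94892962021385, 'cy': 235.12313060408638, 'R': array([[-0.00688485, -0.99986699,  0.01478521],
       [-0.9959324 ,  0.00552789, -0.0899339 ],
       [ 0.0898402 , -0.01534425, -0.99583798]]), 't': array([-0.27887044,  0.52150039,  0.9412494 ])}
{'t': 0.1, 'q': array([ 6.41492380e+01,  7.50990417e+00,  8.53231781e+01, -1.07033255e-03,
        8.72618796e+01, -4.89190596e+00]), 'joint_vel': array([-0.03046731, -0.00804242, -0.1912812 , -0.10341791, -0.03098352,
        0.0383181 ]), 'joint_efforts': array([ 1.48172643e-03, -5.61346614e+01, -4.93091297e+01,  7.71030108e-02,
        2.91590887e-02, -1.21771222e-04]), 'eef_pos': array([0.2143726 , 0.5598579 , 0.22570015]), 'orientation': array([-1.79905293e+02, -7.03285020e-03,  1.59041190e+02]), 'force': array([ 0.0120147 , -0.6040449 ,  0.73959597]), 'ft_torque': array([-0.03040519, -0.02528822,  0.00134733]), 'grasp_force': 0.0, 'grip_width': 0.09325126478495417}
```

View pics/scene0.png

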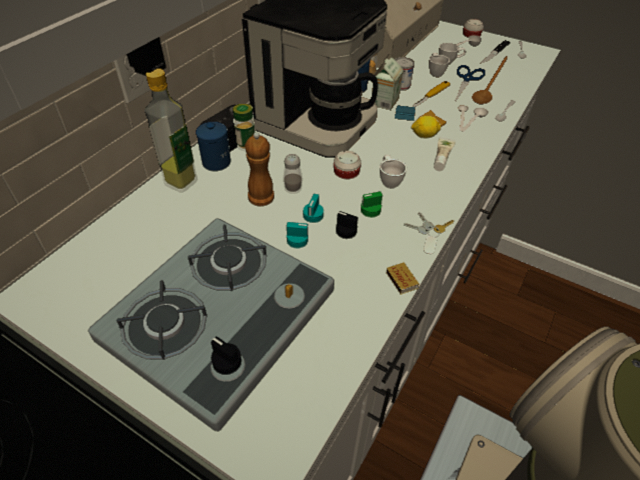

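View pics/top0.png

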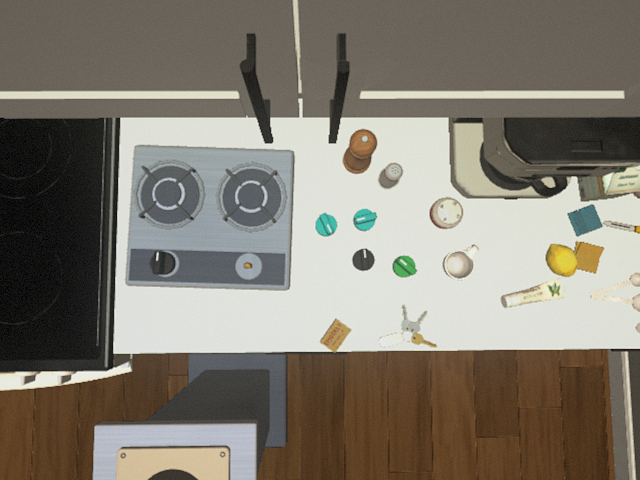

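Black knob is at top (363,259) and scene (347,224). The look-alikes are turquoise at (326,224) and (365,219), and green at (404,266). Only the black one matches the description. The bare shaft is at top (249,266). I'll confirm both in one enlarged crop.

```bash
cat > h.py <<'E'
import numpy as np
from station import camera_params
def ray(n,u,v):
    p=camera_params(n);f=240/np.tan(np.radians(p['fovy']/2))
    R=np.array(p['R']);d=R.T@np.array([(u-p['cx'])/f,(v-p['cy'])/f,1]);return -R.T@np.array(p['t']),d
def px(n,u,v,z):
    c,d=ray(n,u,v);return c+d*(z-c[2])/d[2]
def proj(n,X):
    p=camera_params(n);f=240/np.tan(np.radians(p['fovy']/2));c=np.array(p['R'])@X+p['t'];return f*c[:2]/c[2]+[p['cx'],p['cy']]
E
python3 - <<'E'
import cv2,numpy as np
from h import *
t=cv2.imread('pics/top0.png');s=cv2.imread('pics/scene0.png')
a=cv2.resize(t[235:285,340:390],(400,400),interpolation=cv2.INTER_CUBIC)
b=cv2.resize(t[242:292,224:274],(400,400),interpolation=cv2.INTER_CUBIC)
cv2.imwrite('pics/c1.png',np.hstack([a,b]))
print('knob',px('top',363,259,.03),px('scene',347,224,.025))
print('stem',px('top',249,266,.072),'fit',px('top',162,262,.075))
print('base',proj('top',np.array([0,0,0.])))
for n,u,v,z in [('front left',127,285,.045),('front right',289,289,.045),('backL',136,146,.045),('backR',294,151,.045)]: print(n,px('top',u,v,z))
E
```

```text
knob [ 0.47134885 -0.37296618  0.03      ] [ 0.4691438  -0.37221611  0.025     ]
stem [ 0.45782352 -0.15285936  0.072     ] fit [0.46629074 0.00967776 0.075     ]
base [173.48258368 503.41171038]
front left [0.42352571 0.08494948 0.045     ]
front right [ 0.41361889 -0.22699645  0.045     ]
backL [0.69700638 0.07495949 0.045     ]
backR [ 0.68600493 -0.23738183  0.045     ]
```

View pics/c1.png

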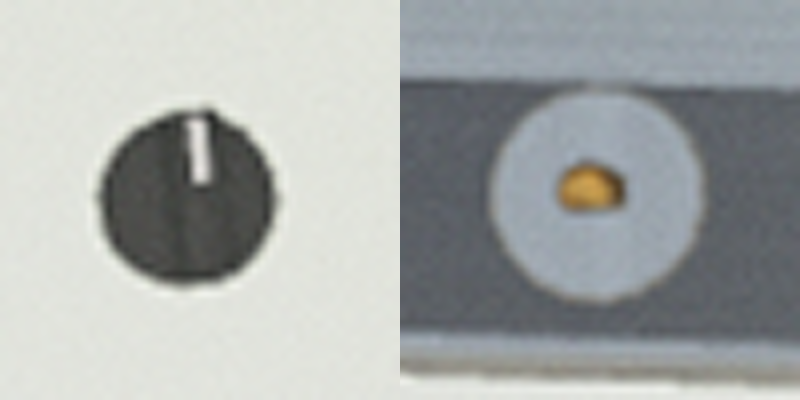

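The crop shows the black knob at top (363,259) with its white pointer toward +x, yawed slightly left. The brass D-shaft at (248,266) has its flat facing -x, toward the robot. Next I'll refine both and plan the transfer.

```bash
python3 - <<'E'
import cv2,numpy as np
from h import *
def blob(n,m,x0,y0,near):
    k,l,st,c=cv2.connectedComponentsWithStats(m.astype(np.uint8))
    i=min((i for i in range(1,k) if st[i,4]>6),key=lambda i:np.hypot(*(c[i]+[x0,y0]-near)));return st[i],c[i]+[x0,y0],np.argwhere(l==i)[:,::-1]+[x0,y0]
t=cv2.imread('pics/top0.png').astype(int);s=cv2.imread('pics/scene0.png').astype(int)
# knob hub circle, pointer
w=t[235:285,340:390]; g=w.max(2)
_,c,p=blob('top',g<150,340,235,[363,259]);(cx,cy),r=cv2.minEnclosingCircle(p.astype(np.float32));print('hub',cx,cy,r,px('top',cx,cy,.017))
big=cv2.resize(w.astype(np.uint8),None,fx=8,fy=8,interpolation=cv2.INTER_CUBIC).max(2)
Y,X=np.mgrid[0:400,0:400];m=(big>130)&(np.hypot(X-187,Y-197)<76)
_,_,p=blob('',m,0,0,[199,150]);p=(p+.5)/8-.5+[340,235]
W=np.array([px('top',u,v,.045)[:2] for u,v in p]);e,V=np.linalg.eigh(np.cov(W.T));d=V[:,1]*np.sign(V[0,1]);print('ptr',W.mean(0),np.degrees(np.arctan2(d[1],d[0])),len(p))
# brass both views
for n,im,u,v in(('top',t,249,266),('scene',s,289,291)):
    a=im[v-22:v+22,u-22:u+22];m=(a[...,2]-a[...,0]>45)
    st,c,p=blob(n,m,u-22,v-22,[u,v]);print('brass',n,st,c,p.min(0),p.max(0))
print(px('top',248.6,266.25,.048))
for x in [(.4578,-.152),(.460,-.152),(.4555,-.152),(.4578,-.149),(.4578,-.155)]:
    print(x,*(proj(n,np.array([*x,z])).round(1) for n in('top','scene') for z in(.048,.072)))
H=np.array([px('top',u,v,.045)[:2] for u,v in[(127,285),(289,289),(136,146),(294,151)]]);c=H.mean(0);th=np.radians(-2)
R=np.array([[np.cos(th),-np.sin(th)],[np.sin(th),np.cos(th)]]);print('hobc',c,'stem',c+R@[-.095,-.08],'fit',c+R@[-.095,.08])
E
```

```text
hub 362.95745849609375 259.5212707519531 11.054963111877441 [ 0.47082472 -0.37429817  0.017     ]
ptr [ 0.48141788 -0.37428372] 4.988416846443888 1147
brass top [17 19  7  5 30] [247.1        265.03333333] [244 263] [250 267]
brass scene [18 15  8 14 74] [288.32432432 290.01351351] [285 284] [292 297]
[ 0.45799846 -0.14909315  0.048     ]
(0.4578, -0.152) [250.1 266.3] [248.5 266. ] [290.8 294.2] [290.5 285.5]
(0.46, -0.152) [250.1 265.2] [248.6 264.8] [289.8 293.6] [289.4 284.9]
(0.4555, -0.152) [250.1 267.5] [248.5 267.2] [292.  294.8] [291.6 286.1]
(0.4578, -0.149) [248.6 266.4] [246.9 266. ] [289.9 295.4] [289.5 286.7]
(0.4578, -0.155) [251.7 266.3] [250.1 266. ] [291.8 293. ] [291.5 284.3]
hobc [ 0.55503898 -0.07611733] stem [ 0.45730489 -0.15275314] fit [0.46288881 0.00714939]
```

```bash
cat > plan.py <<'E'
# plan: rows (tool-frame shift mm, z turn deg) through waypoints [x,y,z,yaw], tool down
import numpy as np
def plan(p0,wps,step=48,dyaw=8.5):
    p=np.array(p0,float);out=[]
    for w in wps:
        w=np.array(w,float);n=int(max(np.ceil(np.linalg.norm(w[:3]-p[:3])*1000/step),np.ceil(abs(w[3]-p[3])/dyaw),1))
        d=(w-p)/n
        for _ in range(n):
            a=np.radians(p[3]);dx,dy,dz=d[:3]*1000
            out.append([dx*np.cos(a)+dy*np.sin(a),dx*np.sin(a)-dy*np.cos(a),-dz,0,0,-d[3]]);p=p+d
    return np.round(out,1)
if __name__=='__main__':
    for r in plan([.2144,.5599,.2257,159.0],[[.36,.33,.2257,115],[.43,0,.2257,70],[.47,-.373,.16,9.6]]): print(*r,sep=',')
E
python3 plan.py
```

```text
-36.4,-27.1,-0.0,0.0,0.0,7.3
-39.5,-22.2,-0.0,0.0,0.0,7.3
-42.1,-17.0,-0.0,0.0,0.0,7.3
-43.9,-11.5,-0.0,0.0,0.0,7.3
-45.0,-5.8,-0.0,0.0,0.0,7.3
-45.4,0.0,-0.0,0.0,0.0,7.3
-41.1,-9.5,-0.0,0.0,0.0,5.6
-41.8,-5.4,-0.0,0.0,0.0,5.6
-42.1,-1.3,-0.0,0.0,0.0,5.6
-42.1,2.8,-0.0,0.0,0.0,5.6
-41.6,6.9,-0.0,0.0,0.0,5.6
-40.7,11.0,-0.0,0.0,0.0,5.6
-39.4,14.9,-0.0,0.0,0.0,5.6
-37.8,18.7,-0.0,0.0,0.0,5.6
-42.1,20.6,8.2,0.0,0.0,7.5
-39.0,26.0,8.2,0.0,0.0,7.5
-35.3,30.9,8.2,0.0,0.0,7.5
-30.9,35.3,8.2,0.0,0.0,7.5
-26.0,39.0,8.2,0.0,0.0,7.5
-20.7,42.1,8.2,0.0,0.0,7.5
-14.9,44.4,8.2,0.0,0.0,7.5
-9.0,46.0,8.2,0.0,0.0,7.5
```

Request:
{"fn": "carry_out", "kwargs": {"increments": [-36.4,-27.1,0,0,0,7.3,0,-39.5,-22.2,0,0,0,7.3,0,-42.1,-17,0,0,0,7.3,0,-43.9,-11.5,0,0,0,7.3,0,-45,-5.8,0,0,0,7.3,0], "grip_force": 30}}

```text
t: 0.6
eef_pos: [0.3366, 0.3671, 0.2262]
orientation: [-180.0, 0.0, 122.3]
force: [0.4, 0.4, -0.5]
grip_width: 0.0575
grasp_force: 0.0
```

Request:
{"fn": "carry_out", "kwargs": {"increments": [-45.4,0,0,0,0,7.3,0,-41.1,-9.5,0,0,0,5.6,0,-41.8,-5.4,0,0,0,5.6,0,-42.1,-1.3,0,0,0,5.6,0,-42.1,2.8,0,0,0,5.6,0]}}

```text
t: 1.1
eef_pos: [0.3963, 0.1641, 0.2263]
orientation: [-180.0, 0.0, 92.6]
force: [0.4, -0.2, 0.7]
grip_width: 0.0465
grasp_force: 0.0
```

Request:
{"fn": "carry_out", "kwargs": {"increments": [-41.6,6.9,0,0,0,5.6,0,-40.7,11,0,0,0,5.6,0,-39.4,14.9,0,0,0,5.6,0,-37.8,18.7,0,0,0,5.6,0,0,0,0,0,0,0,0]}}

```text
t: 1.6
eef_pos: [0.4328, -0.0032, 0.2263]
orientation: [180.0, 0.1, 70.0]
force: [0.1, 0.6, -0.2]
grip_width: 0.0461
grasp_force: 0.0
```

Tracking is good; continuing to above the knob.

```bash
python3 - <<'E'
from plan import plan
for r in plan([.4328,-.0032,.2263,70],[[.4705,-.3735,.12,7]],step=46): print(*r,sep=',')
E
```

```text
-37.2,18.0,11.8,0.0,0.0,7.0
-34.8,22.4,11.8,0.0,0.0,7.0
-31.8,26.5,11.8,0.0,0.0,7.0
-28.3,30.2,11.8,0.0,0.0,7.0
-24.4,33.4,11.8,0.0,0.0,7.0
-20.2,36.1,11.8,0.0,0.0,7.0
-15.6,38.3,11.8,0.0,0.0,7.0
-10.8,39.9,11.8,0.0,0.0,7.0
-5.9,40.9,11.8,0.0,0.0,7.0
```

Request:
{"fn": "carry_out", "kwargs": {"increments": [-37.2,18,11.8,0,0,7,0,-34.8,22.4,11.8,0,0,7,0,-31.8,26.5,11.8,0,0,7,0,-28.3,30.2,11.8,0,0,7,0,-24.4,33.4,11.8,0,0,7,0]}}

```text
t: 2.1
eef_pos: [0.4551, -0.2054, 0.1669]
orientation: [-180.0, -0.0, 35.2]
force: [0.7, -0.0, 0.3]
grip_width: 0.0464
grasp_force: 0.0
```

Request:
{"fn": "carry_out", "kwargs": {"increments": [-20.2,36.1,11.8,0,0,7,0,-15.6,38.3,11.8,0,0,7,0,-10.8,39.9,11.8,0,0,7,0,-5.9,40.9,11.8,0,0,7,0,0,0,0,0,0,0,0]}}

```text
t: 2.6
eef_pos: [0.4717, -0.3714, 0.1168]
orientation: [-179.9, 0.2, 7.1]
force: [-0.2, 1.0, -0.9]
grip_width: 0.0465
grasp_force: 0.0
```

```bash
python3 - <<'E'
from station import telemetry,get_image
import cv2
im=get_image("scene")[:,:,::-1]; cv2.imwrite("pics/s1.png",cv2.resize(im[60:300,200:520],(800,600)))
s=telemetry.get_state();print(s['t'],s['q'],s['eef_pos'],s['orientation'])
E
```

```text
2.65 [-4.29481526e+01  1.19061749e+01  9.19058141e+01  3.95957583e-05
  7.64224332e+01  3.97265804e+01] [ 0.47211195 -0.36950496  0.11786989] [-1.7981968e+02  1.4979517e-01  7.3254934e+00]
```

View pics/s1.png

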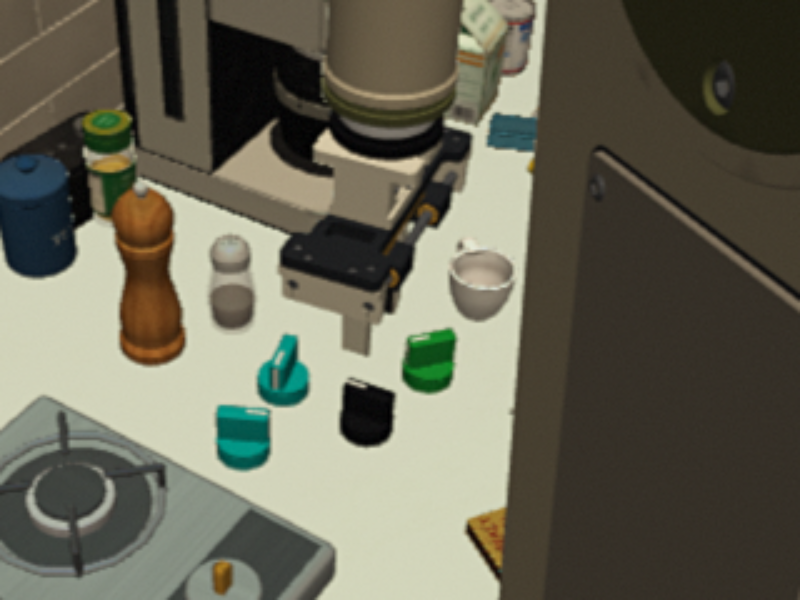

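The gripper is over the black knob (crop (367,410)) and clear of the green one, so I'm descending.

Request:
{"fn": "carry_out", "kwargs": {"increments": [0,2,40,0,0,0,0,0,0,30,0,0,0,0,0,0,15,0,0,0,0,0,0,3,0,0,0,0,0,0,0,0,0,0,0]}}

```text
t: 3.15
eef_pos: [0.4739, -0.3704, 0.0332]
orientation: [180.0, -0.0, 7.5]
force: [0.1, -0.3, 0.0]
grip_width: 0.0465
grasp_force: 0.0
```

Request:
{"fn": "carry_out", "kwargs": {"increments": [0,0,0,0,0,0,0,0,0,0,0,0,0,0,0,0,0,0,0,0,0,0,0,0,0,0,0,0,0,0,0,0,0,0,0]}}

```text
t: 3.65
eef_pos: [0.4735, -0.3711, 0.0328]
orientation: [180.0, -0.0, 7.4]
force: [-0.6, -0.6, 0.7]
grip_width: 0.0463
grasp_force: 0.0
```

Request:
{"fn": "carry_out", "kwargs": {"increments": [-3,2.5,5,0,0,0,0,0,0,0,0,0,0,-1,0,0,0,0,0,0,-1,0,0,0,0,0,0,-1,0,0,0,0,0,0,-1], "grip_force": 40}}

```text
t: 4.15
eef_pos: [0.4707, -0.3738, 0.0275]
orientation: [180.0, -0.0, 7.4]
force: [0.5, -0.2, -1.1]
grip_width: 0.0194
grasp_force: 0.0
```

Request:
{"fn": "carry_out", "kwargs": {"increments": [0,0,0,0,0,0,-1,0,0,0,0,0,0,-1,0,0,0,0,0,0,-1,0,0,0,0,0,0,-1,0,0,0,0,0,0,-1]}}

```text
t: 4.65
eef_pos: [0.4708, -0.3739, 0.0275]
orientation: [180.0, -0.0, 7.4]
force: [0.0, -0.3, 0.8]
grip_width: 0.014
grasp_force: 40.0
```

```bash
python3 - <<'E'
from plan import plan
for r in plan([.4708,-.3739,.0275,7.4],[[.4708,-.3739,.1275,7.4],[.458,-.151,.128,-2]],step=46): print(*r,sep=',')
E
```

```text
0.0,0.0,-33.3,0.0,0.0,-0.0
0.0,0.0,-33.3,0.0,0.0,-0.0
0.0,0.0,-33.3,0.0,0.0,-0.0
3.2,-44.5,-0.1,0.0,0.0,1.9
1.7,-44.6,-0.1,0.0,0.0,1.9
0.3,-44.7,-0.1,0.0,0.0,1.9
-1.2,-44.6,-0.1,0.0,0.0,1.9
-2.7,-44.6,-0.1,0.0,0.0,1.9
```

Request:
{"fn": "carry_out", "kwargs": {"increments": [0,0,-25,0,0,0,-1,0,0,-35,0,0,0,-1,0,0,-30,0,0,0,-1,0,0,-10,0,0,0,-1,0,0,0,0,0,0,-1]}}

```text
t: 5.15
eef_pos: [0.4717, -0.3747, 0.1292]
orientation: [179.8, -0.1, 7.4]
force: [0.2, -0.9, 0.3]
grip_width: 0.0136
grasp_force: 40.0
```

Request:
{"fn": "carry_out", "kwargs": {"increments": [3.2,-44.5,0,0,0,1.9,-1,1.7,-44.6,0,0,0,1.9,-1,0.3,-44.7,0,0,0,1.9,-1,-1.2,-44.6,0,0,0,1.9,-1,-2.7,-44.6,0,0,0,1.9,-1]}}

```text
t: 5.65
eef_pos: [0.456, -0.1487, 0.1248]
orientation: [-179.9, 0.2, -2.2]
force: [1.2, -0.1, -0.5]
grip_width: 0.0135
grasp_force: 40.0
```

Request:
{"fn": "carry_out", "kwargs": {"increments": [0,0,0,0,0,0,-1,0,0,0,0,0,0,-1,0,0,0,0,0,0,-1,0,0,0,0,0,0,-1,0,0,0,0,0,0,-1]}}

```text
t: 6.15
eef_pos: [0.4577, -0.1519, 0.1271]
orientation: [-180.0, 0.0, -2.1]
force: [-0.9, 0.4, 0.2]
grip_width: 0.0137
grasp_force: 40.0
```

```bash
python3 - <<'E'
from station import telemetry,get_image
import cv2,numpy as np
from h import *
a=get_image("scene")[:,:,::-1];b=get_image("top")[:,:,::-1]
cv2.imwrite("pics/top2.png",b);cv2.imwrite("pics/s2.png",a)
cv2.imwrite("pics/c2.png",np.hstack([cv2.resize(a[235:335,240:340],(400,400),interpolation=3),cv2.resize(b[220:320,200:300],(400,400),interpolation=3)]))
s=telemetry.get_state();e=s['eef_pos'];print(s['t'],s['q'],e,s['orientation'],s['grip_width'])
for dz in(-.0275,-.0105): print(proj('scene',e+[0,0,dz]),proj('top',e+[0,0,dz]))
E
```

```text
6.25 [-2.44255408e+01 -6.94126122e+00  1.10295123e+02 -5.03336595e-03
  7.66599732e+01  6.77065858e+01] [ 0.45775614 -0.1516953   0.1272875 ] [-1.79999283e+02  1.46583990e-02 -2.13096458e+00] 0.013838890674433599
[289.98145034 275.08225339] [246.46271732 265.63929396]
[289.70961525 268.37142173] [245.22876164 265.38167886]
```

View pics/c2.png

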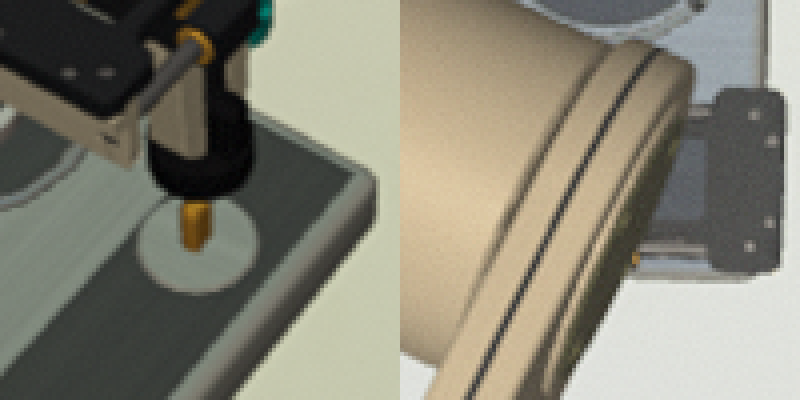

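The knob hub (crop centre ~(200,180)) sits nearly over the shaft (~(197,222)). It needs about +2 mm in y to line up, then a descent to just above the tip.

Request:
{"fn": "carry_out", "kwargs": {"increments": [0.5,-2,12,0,0,0,-1,0,0,10,0,0,0,-1,0,0,4,0,0,0,-1,0,0,2,0,0,0,-1,0,0,0,0,0,0,-1]}}

```text
t: 6.75
eef_pos: [0.4581, -0.1488, 0.0989]
orientation: [-180.0, 0.1, -2.1]
force: [0.3, -0.4, -0.3]
grip_width: 0.0137
grasp_force: 40.0
```

Request:
{"fn": "carry_out", "kwargs": {"increments": [0,0,1,0,0,0,-1,0,0,1,0,0,0,-1,0,0,1,0,0,0,-1,0,0,1,0,0,0,-1,0,0,0,0,0,0,-1]}}

```text
t: 7.25
eef_pos: [0.4583, -0.1489, 0.0953]
orientation: [-180.0, 0.0, -2.1]
force: [-0.7, -0.1, -0.4]
grip_width: 0.0133
grasp_force: 40.0
```

Request:
{"fn": "carry_out", "kwargs": {"increments": [0,0,1,0,0,0,-1,0,0,1,0,0,0,-1,0,0,1,0,0,0,-1,0,0,1,0,0,0,-1,0,0,0,0,0,0,-1]}}

```text
t: 7.75
eef_pos: [0.4583, -0.1489, 0.0912]
orientation: [-180.0, 0.0, -2.1]
force: [0.2, -0.9, -0.5]
grip_width: 0.0138
grasp_force: 40.0
```

Request:
{"fn": "carry_out", "kwargs": {"increments": [0,0,1,0,0,0,-1,0,0,1,0,0,0,-1,0,0,1,0,0,0,-1,0,0,1,0,0,0,-1,0,0,0,0,0,0,-1]}}

```text
t: 8.25
eef_pos: [0.4583, -0.1489, 0.0872]
orientation: [-180.0, 0.0, -2.1]
force: [0.3, -0.1, -1.5]
grip_width: 0.0136
grasp_force: 40.0
```

Request:
{"fn": "carry_out", "kwargs": {"increments": [0,0,1,0,0,0,-1,0,0,1,0,0,0,-1,0,0,1,0,0,0,-1,0,0,0,0,0,0,-1,0,0,0,0,0,0,-1]}}

```text
t: 8.75
eef_pos: [0.4585, -0.149, 0.0847]
orientation: [180.0, -0.0, -2.1]
force: [-1.5, 0.1, 2.7]
grip_width: 0.0136
grasp_force: 40.0
```

Contact at the expected home height; now pressing against the spring.

Request:
{"fn": "carry_out", "kwargs": {"increments": [0,0,1,0,0,0,-1,0,0,1,0,0,0,-1,0,0,1,0,0,0,-1,0,0,1,0,0,0,-1,0,0,0,0,0,0,-1], "grip_force": 60}}

```text
t: 9.25
eef_pos: [0.4586, -0.149, 0.0807]
orientation: [180.0, -0.0, -2.1]
force: [-2.1, 0.3, 6.1]
grip_width: 0.0132
grasp_force: 60.0
```

Request:
{"fn": "carry_out", "kwargs": {"increments": [0,0,1,0,0,0,-1,0,0,1,0,0,0,-1,0,0,1,0,0,0,-1,0,0,0,0,0,0,-1,0,0,0,0,0,0,-1]}}

```text
t: 9.75
eef_pos: [0.4586, -0.1491, 0.0781]
orientation: [180.0, -0.0, -2.1]
force: [-4.2, 1.8, 9.1]
grip_width: 0.0135
grasp_force: 60.0
```

Request:
{"fn": "carry_out", "kwargs": {"increments": [-0.4,0.2,1,0,0,0,-1,0,0,0.5,0,0,0,-1,0,0,0,0,0,0,-1,0,0,0,0,0,0,-1,0,0,0,0,0,0,-1]}}

```text
t: 10.25
eef_pos: [0.4587, -0.1491, 0.0773]
orientation: [180.0, -0.1, -2.1]
force: [-4.5, 3.4, 13.3]
grip_width: 0.0139
grasp_force: 60.0
```

Request:
{"fn": "carry_out", "kwargs": {"increments": [0,0,0.5,0,0,0,-1,0,0,0.5,0,0,0,-1,0,0,0,0,0,0,-1,0,0,0,0,0,0,-1,0,0,0,0,0,0,-1]}}

```text
t: 10.75
eef_pos: [0.4588, -0.1492, 0.0771]
orientation: [180.0, -0.1, -2.0]
force: [-8.0, 5.2, 20.9]
grip_width: 0.0136
grasp_force: 60.0
```

The force jumps from 9 to 21 N while z barely changes, so the shaft is on its stop. One check picture before handing in.

```bash
python3 - <<'E'
from station import telemetry,get_image
import cv2
a=get_image("scene")[:,:,::-1];cv2.imwrite("pics/c3.png",cv2.resize(a[225:345,210:370],(800,600),interpolation=3))
s=telemetry.get_state();print(s['t'],s['eef_pos'],s['orientation'],s['force'],s['ft_torque'],s['grasp_force'])
E
```

```text
10.8 [ 0.45884026 -0.14918841  0.0771047 ] [ 1.79987825e+02 -8.37820624e-02 -2.04532198e+00] [-7.72811253  4.98855659 21.71150269] [0.93410584 1.65246083 0.03179778] 60.009212493896484
```

View pics/c3.png

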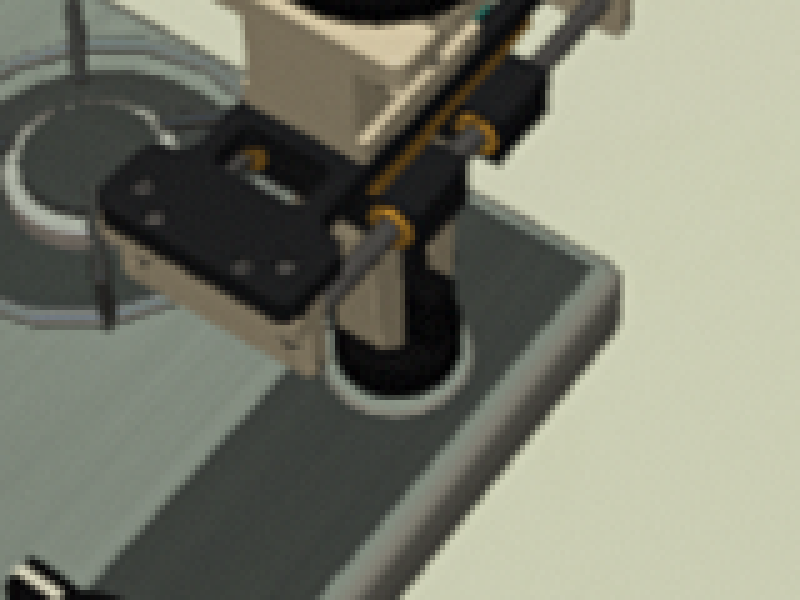

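The knob (crop (397,350)) is concentric on its bezel with almost no gap beneath it, and it is still gripped and held down at 22 N. Handing in.

```bash
python3 -c "
from station import job;print(job.sign_off())"
```

```text
the job is handed in; nothing more can be done
None
```

The black knob is on the D-shaft with its flats matched and pushed home, and it was pressed to the stop (about 8 mm, 22 N) and still gripped when I handed the job in at about 10.8 s; the sign-off gave no verdict.

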